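# Load two washed bottles on the warm-air glassware dryer and see that it is on

### The arm

A 6-joint arm with a two-finger parallel gripper is mounted at the origin on the work surface. World frame = base frame: x ahead of the robot, y to its left, z up, the work surface at z = 0. Lengths are in m, angles in degrees, forces in N, time in s.
With the tool pointing down it reaches from about 0.375 to 0.9 m from the base axis. Payload 3.1 kg.
Tool frame: the origin (TCP) lies between the finger pads; the fingertips stand 22 mm ahead of it and the grasp point (between the pads) lies 3 mm ahead of it (bot.tip_extent is the distance from the TCP to the fingertips, in m); y points along the fingers, z is the direction in which the jaws open and shut, and the axes are right-handed (so a half turn about y gives the same grasp; the last joint's range is limited). The gripper opens to 87 mm and grips with 3 to 60 N. Pads are 19 mm wide; open, the fingers measure 117 mm over their backs; the gripper's body (75 mm by 190 mm) begins 51 mm behind the grasp point.
Start: joints at [-85.629, 30.224, 82.088, -0, 67.689, -10.227], TCP at [0.158, -0.605, 0.245] pointing down, gripper open.
Joint ranges: [-176.69, 176.69], [-43.24, 126.21], [12.49, 139.97], [-82, 262], [0, 151.66], [-163.58, 163.58]. Speed limits (degrees/s): [159.86, 159.86, 180, 180, 180, 180].

### API

Orientations are given as a 3x3 rotation matrix whose columns are the frame's x, y, z axes.
In Python, from rig import bot, eyes, models gives the robot as it stands. The module is installed in compiled form; this text tells all that it offers.
- The arm moves only by the tool arm_command, never from a script. Its arguments are lists of equal length, an entry for each row: "translation": the shift along the tool's x, y, z each as a share of 0.08 m, from -1 to 1, a list of three; "rotation": the turn, a rotation vector about the tool's x, y, z each as a share of 60 degrees, from -1 to 1, a list of three; "grip": the closure, from -1 (fully open) to 1 (shut), so that 0 is half open. In form: {"translation": [[x, y, z], ...], "rotation": [[rx, ry, rz], ...], "grip": [grip, ...]}. A call has 1 to 5 rows; each row is the pose to reach, as a shift and turn from the pose commanded when the call began, along the tool's axes at that moment; what a row does not reach only later rows make up. A row lasts 1/10 s, in which the tool goes at most 50 mm and 8.59 degrees, less where a joint would pass 70% of its speed; a pose out of reach is approached as far as the arm can. A call with a number of a shift or a turn outside -1 to 1 is refused whole. A call with a gripper value outside its range is refused whole. The fingers move at their own pace and stop on an object; the grip force is fixed at half the most. Time passes only in rows, so rows that repeat a pose let the fingers close. It gives the time, the measured TCP pose, the force and the opening at its end, in the units of the state.
- bot.read_state(): the state, without advancing time (a new reading comes with each control period).
- eyes.capture(name): name is "scene" or "top" or "wrist"; returns a dict with "image" (420x560x3 uint8, blue, green, red), "mtx" (3x3 intrinsics, pixels), "rvec" (rotation vector, rad) and "tvec" (3), from world to camera coordinates, as OpenCV has them; the wrist camera has in their place "hand_eye" (4x4, takes a point from camera to tool coordinates, whose origin is the TCP and whose axes are the tool frame's). Camera axes: x right, y down, z forward; pixel columns grow to the right and rows downward; lengths in m; the calibration is good to about 2 mm. A picture is of the moment at which its call begins: read the wrist's pose just before it. There is no depth.
- bot.hand_in(): hands the job in, once; it reports no verdict.
Trained networks look in the newest picture that a camera, given by its name, has taken for a name from the list of things; names that differ only in an ending like _2 or _b are one class to them, and where a whole thing is asked for, a point or a joint stands for the part that bears it (a point fixed in the world has none). Each returns a list of dicts, best first, with "conf" (0 to 1); they miss things now and then, are a little off and sometimes report something else, mostly with a low value. They report only what shows in the picture. A call takes as long as a camera call. They do not tell look-alikes from the thing itself.
- models.recognise(camera, thing): "extent" ([left, top, right, bottom] as shares, 0 to 1, of the picture: columns of its width, rows of its height, round what is visible of it).
- models.spot_point(camera, thing): "point" ([column, row] as shares, 0 to 1, of the picture: columns of its width, rows of its height: a listed point, or the origin of a listed thing).
The state is a dict: "time_s": time; "joint_positions": joint angles; "qvel": joint speeds; "tau": joint torques, N m; "position": TCP position; "tcp_rot": TCP orientation; "force": force on the tool from outside, world axes, zero at the start; "moment": the same for the moment, N m; "opening": opening from 0.0 (shut) to 1.0 (fully open).
Only numpy, scipy, OpenCV 4.12 (cv2) and the standard library are available. Lean on these libraries where they do the work, as an engineer would, in place of code of your own. Each camera call takes 0.05 s, during which the arm holds its last target. There are 200 camera calls.

### The job

Put the two washed square bottles that lie on the draining mat mouth down on the glassware dryer: the short bottle over the free short air tube and the tall one over the free long air tube, each lowered gently until its mouth stands on the seat of the tube. Leave the dryer's toggle switch on, its lever towards the thermostat knob (find out how it stands and flip it only if it is off), and do not disturb the glass already on the dryer or the beaker on the mat.

Things in the scene. Friction and masses are not known exactly. Their poses are not given: they have to be found in the camera images.
- short_bottle_center (a point): The short square bottle of clear glass: body 52 mm square and 60 mm long, sloping shoulder, then a neck and lip of 44 mm outside diameter, 92 mm long over all; mouth 33 mm clear, inner depth 87 mm, about 0.13 kg. It starts lying on one flat side on the mat. Point: its centre, half-way along and on its axis. Its x axis points from the base end to the mouth.
- tall_bottle_center (a point): The tall square bottle of clear glass: body 50 mm square and 105 mm long, sloping shoulder, then a neck and lip of 41 mm outside diameter, 140 mm long over all; mouth 30 mm clear, inner depth 135 mm, about 0.18 kg. It starts lying on one flat side on the mat. Point: its centre, half-way along and on its axis. Its x axis points from the base end to the mouth.
- short_bottle_mouth (a point): Centre of the short bottle's mouth, 46 mm from its centre along its x axis
- short_bottle_base (a point): Middle of the outside of the short bottle's base, 46 mm from its centre against its x axis
- tall_bottle_mouth (a point): Centre of the tall bottle's mouth, 70 mm from its centre along its x axis
- tall_bottle_base (a point): Middle of the outside of the tall bottle's base, 70 mm from its centre against its x axis
- short_bottle: The same short bottle; origin in the middle of the side on which it lies at the start (26 mm from its axis), half-way along; x axis from base to mouth
- tall_bottle: The same tall bottle; origin in the middle of the side on which it lies at the start (25 mm from its axis), half-way along; x axis from base to mouth
- tube_short_seat (a point): The free short tube of the dryer: upright steel air tube, 11 mm in diameter with a round tip, that ends 62 mm above its seat. Origin: centre of the seat's top face; z up. The seat is a white disc 50 mm in diameter and 6 mm thick, its top face 81 mm above the bench, on the dryer's deck (75 mm above the bench).
- tube_long_seat (a point): The free long tube of the dryer: upright steel air tube, 11 mm in diameter with a round tip, that ends 115 mm above its seat. Origin: centre of the seat's top face; z up. The seat is a white disc 50 mm in diameter and 6 mm thick, its top face 81 mm above the bench, on the dryer's deck (75 mm above the bench).
- dryer: Warm-air glassware dryer, fixed: flat steel box 200 mm (x) by 300 mm (y), deck 75 mm above the bench, with five tubes in two staggered rows: two at x = -40, y = -50 and 50 mm and three at x = 50, y = -100, 0 and 100 mm; which tube stands where varies, three of them carry glass. Behind the box (+x) a blower up to 100 mm high. Origin: centre of its underside on the bench; its front panel, with the switch and the thermostat knob, faces -x.
- switch_pivot (a point): Pivot of the toggle switch, on the dryer's front panel at x = -102, y = -60 mm of the dryer, 42 mm above the bench (x, y, z as the dryer's). A plain steel lever, 11 mm thick at the tip, sticks out 37 mm from the panel towards -x and swings level, 24 degrees to either side. The black thermostat knob, 32 mm in diameter and 15 mm proud, is 120 mm to the +y side of it; leave it alone.
- switch_tip (a point): Rounded tip of the switch lever, 31 mm from its pivot
- switch (a joint): Angle of the switch lever: +0.42 = on, lever tip to the dryer's +y side, towards the knob (to the left, seen from the robot); -0.42 = off, tip to the -y side. It snaps over from one stop to the other beyond the middle; about 1 N at the tip moves it. No lamp shows its state.
- beaker_top (a point): Inverted glass beaker already on the dryer over a short tube (leave it): 45 mm in diameter, 60 mm high. Point: centre of its top, 60 mm above the seat
- flask_top (a point): Inverted conical flask already on the dryer over a short tube (leave it): 53 mm in diameter at the top, 38 mm at the mouth below, 85 mm high. Point: centre of its top
- specimen_tube_top (a point): Inverted round glass specimen tube already on the dryer over a long tube (leave it): 30 mm in diameter (lip 36 mm), 130 mm high. Point: centre of its top
- mat_beaker: Small glass beaker standing upright on the mat (leave it): 45 mm in diameter, 60 mm high. Origin: centre of its underside
- mat: Grey ribbed draining mat, 240 mm (x) by 300 mm (y), top 8 mm above the bench, fixed. Origin: centre of its underside
Not all that is in view belongs to the job. Leave any red or turquoise look-alike of the tall_bottle alone.

How it is judged (in metres and radians):
At the end, for the whole second after the job is handed in: short bottle mouth down over the free short tube and tall bottle mouth down over the free long tube, each with its mouth within 16 mm of the tube's axis and on the seat (at most 6 mm above it), its base end above within 28 mm of the tube's axis, at rest; switch lever at its on stop (joint above 0.3) (horizontal distance between short_bottle_mouth and tube_short_seat below 0.016 m and horizontal distance between short_bottle_base and tube_short_seat below 0.028 m and z of short_bottle_mouth in the frame of tube_short_seat between -0.004 and 0.006 m and z of short_bottle_base in the frame of tube_short_seat above 0.06 m and linear speed of each of short_bottle, tall_bottle below 0.02 m/s and horizontal distance between tall_bottle_mouth and tube_long_seat below 0.016 m and horizontal distance between tall_bottle_base and tube_long_seat below 0.028 m and z of tall_bottle_mouth in the frame of tube_long_seat between -0.004 and 0.006 m and z of tall_bottle_base in the frame of tube_long_seat above 0.06 m and value of joint switch above 0.3 rad); the robot touches nothing.
It fails at once if glass already on the dryer, or the beaker on the mat, is knocked or shifted (its listed point by over 25 mm) (distance of any of beaker_top, flask_top, specimen_tube_top, mat_beaker from where it was at the start of the episode above 0.025 m).
It fails at once if the short bottle is dropped or slammed down on its tube (over 0.4 m/s within 40 mm of the seat) (horizontal distance between short_bottle_mouth and tube_short_seat below 0.03 m and z of short_bottle_mouth in the frame of tube_short_seat below 0.04 m and z of short_bottle_base in the frame of tube_short_seat above 0.06 m and linear speed of short_bottle above 0.4 m/s).
It fails at once if the tall bottle is dropped or slammed down on its tube (over 0.4 m/s within 40 mm of the seat) (horizontal distance between tall_bottle_mouth and tube_long_seat below 0.03 m and z of tall_bottle_mouth in the frame of tube_long_seat below 0.04 m and z of tall_bottle_base in the frame of tube_long_seat above 0.06 m and linear speed of tall_bottle above 0.4 m/s).
It fails at once if the switch, found on, is turned off (distance of switch_tip from where it was at the start of the episode above 0.016 m and value of joint switch below -0.2 rad).
It also fails if it takes over 72 s, if anything falls off the work surface, if the arm or the gripper's body presses on something with over 40 N, if the wrist force passes 120 N, or if a joint passes its speed limit or range.

## Working session

There is one attempt and no reset: what is moved stays moved. The work goes in short steps, Python scripts to look and compute and a tool call to move; the robot and the scene stay as the last step left them, time stands still between calls to the robot, and variables do not carry over. Pictures are saved under pics/ and viewed, about 8 in all and at most 12, crops included, and the job is handed in when it is done.

Besides the shell and the picture viewer there is one more tool, called as a command line: name --argument value ..., lists and objects as JSON in quotes. arm_command: Moves the arm, as the interface text tells. Shift numbers are shares of 0.08 m and turn numbers shares of 60 degrees, none past 1 either way. Its arguments: {"type":"object","properties":{"translation":{"type":"array"},"rotation":{"type":"array"},"grip":{"type":"array"}},"required":["translation","rotation","grip"]}

```bash
mkdir -p pics; cat > h.py <<'E'
import numpy as np, cv2
from rig import bot, eyes, models
def cap(n):
    s=bot.read_state(); c=eyes.capture(n)
    K=np.array(c["mtx"],float)
    if n=="wrist":
        H=np.array(c["hand_eye"]); T=np.eye(4); T[:3,:3]=s["tcp_rot"]; T[:3,3]=s["position"]
        M=T@H; R=M[:3,:3]; C=M[:3,3]
    else:
        Rw=cv2.Rodrigues(np.array(c["rvec"],float))[0]; R=Rw.T; C=-R@np.array(c["tvec"],float).ravel()
    return dict(img=c["image"],K=K,R=R,C=C,d=c.get("dist"))
def ray(c,uv):
    d=c["R"]@np.linalg.solve(c["K"],[uv[0],uv[1],1]); return d/np.linalg.norm(d)
def atz(c,uv,z):
    d=ray(c,uv); return c["C"]+d*(z-c["C"][2])/d[2]
def proj(c,P):
    p=c["K"]@(c["R"].T@(np.asarray(P)-c["C"])); return p[:2]/p[2]
def pts(n,thing,k=3):
    return [(round(r["conf"],2),np.array(r["point"])*[560,420]) for r in models.spot_point(n,thing)[:k]]
def tri(cs,uvs):
    A=np.zeros((3,3));b=np.zeros(3)
    for c,u in zip(cs,uvs):
        d=ray(c,u);P=np.eye(3)-np.outer(d,d);A+=P;b+=P@c["C"]
    return np.linalg.solve(A,b)
E
cat > a.py <<'E'
from h import *
np.set_printoptions(precision=3,suppress=True)
c={n:cap(n) for n in("scene","top")}
cv2.imwrite("pics/s.png",cv2.resize(c["scene"]["img"],(800,600)));cv2.imwrite("pics/t.png",cv2.resize(c["top"]["img"],(800,600)))
Z=dict(short_bottle_center=.034,tall_bottle_center=.033,short_bottle_mouth=.034,short_bottle_base=.034,tall_bottle_mouth=.033,tall_bottle_base=.033,tube_short_seat=.081,tube_long_seat=.081,dryer=0,switch_pivot=.042,switch_tip=.042,beaker_top=.141,flask_top=.166,specimen_tube_top=.211,mat_beaker=.008,mat=0)
for t,z in Z.items():
    print(t)
    for n in c:
        for cf,p in pts(n,t): print("  ",n,cf,p.round(0),atz(c[n],p,z)[:2])
print(bot.read_state()["time_s"],bot.read_state()["tcp_rot"])
E
python3 a.py
```

```text
short_bottle_center
   scene 0.98 [186. 341.] [ 0.545 -0.291]
   top 0.83 [379. 195.] [ 0.55  -0.294]
tall_bottle_center
   scene 0.88 [234. 280.] [ 0.505 -0.128]
   scene 0.78 [343. 357.] [ 0.795 -0.075]
   scene 0.71 [120. 254.] [ 0.266 -0.28 ]
   top 0.98 [312. 119.] [ 0.784 -0.084]
   top 0.95 [323. 211.] [ 0.5   -0.121]
short_bottle_mouth
   scene 0.78 [198. 356.] [ 0.587 -0.293]
short_bottle_base
   scene 0.61 [176. 325.] [ 0.501 -0.286]
   top 0.78 [377. 211.] [ 0.501 -0.289]
   top 0.3 [380. 199.] [ 0.538 -0.295]
tall_bottle_mouth
   scene 0.93 [141. 261.] [ 0.315 -0.255]
   scene 0.85 [320. 331.] [ 0.725 -0.07 ]
   scene 0.73 [255. 299.] [ 0.573 -0.124]
   top 0.83 [362. 275.] [ 0.304 -0.245]
   top 0.59 [310. 137.] [ 0.728 -0.078]
   top 0.58 [321. 188.] [ 0.568 -0.115]
tall_bottle_base
   scene 0.86 [361. 388.] [ 0.859 -0.095]
   scene 0.7 [217. 253.] [ 0.424 -0.111]
   scene 0.59 [ 95. 237.] [ 0.183 -0.301]
   top 0.92 [318.  99.] [ 0.85  -0.102]
   top 0.72 [381. 317.] [ 0.179 -0.301]
   top 0.57 [322. 231.] [ 0.436 -0.119]
tube_short_seat
   scene 0.82 [323. 198.] [0.50
[... 554 characters left out ...]
412 0.144]
   top 0.61 [233. 238.] [0.411 0.154]
beaker_top
   scene 0.93 [345. 160.] [0.489 0.258]
   scene 0.71 [296. 201.] [0.495 0.079]
   top 0.7 [191. 211.] [0.488 0.263]
   top 0.21 [320. 210.] [ 0.497 -0.106]
flask_top
   scene 0.73 [386. 155.] [0.558 0.324]
specimen_tube_top
   scene 0.74 [374. 170.] [0.587 0.227]
   top 0.74 [200. 173.] [0.588 0.225]
mat_beaker
   scene 0.83 [237. 332.] [ 0.595 -0.196]
   top 0.72 [346. 182.] [ 0.592 -0.196]
mat
   scene 0.66 [218. 313.] [ 0.529 -0.199]
   scene 0.51 [239. 330.] [ 0.591 -0.189]
   scene 0.41 [339. 212.] [0.532 0.217]
   top 0.58 [347. 201.] [ 0.532 -0.202]
1.7 [[-0.968 -0.     0.252]
 [-0.252  0.    -0.968]
 [-0.    -1.    -0.   ]]
```

View pics/t.png

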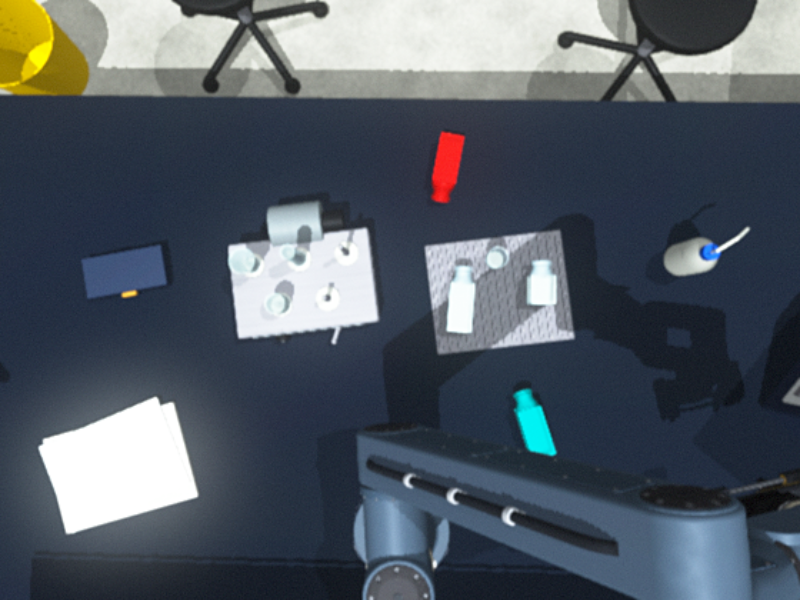

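View pics/s.png

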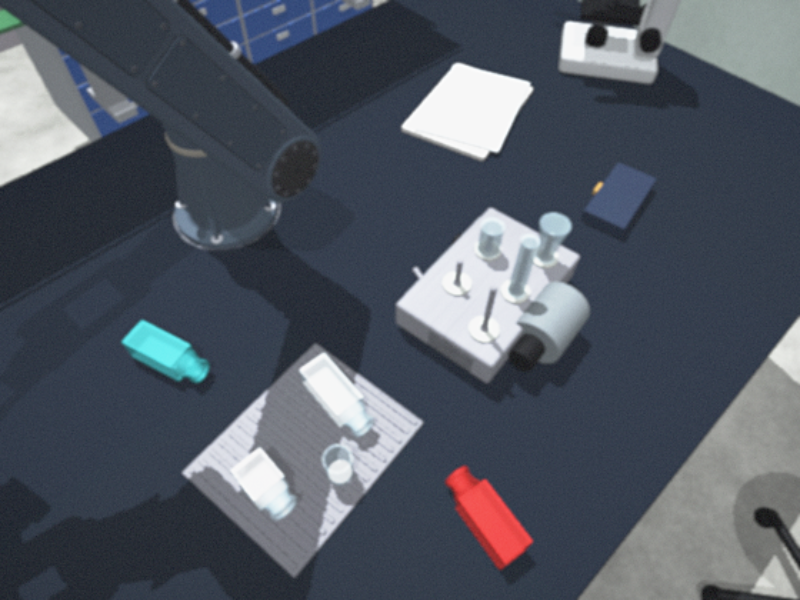

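Top view (800x600): the clear tall bottle is at (461,300) and the short one at (541,284), both on the mat. The look-alikes, red at (447,167) and turquoise at (535,422), are off the mat, and the mat beaker is at (497,257). The free short tube is at (327,297), the free long tube at (347,252) and the lever at (336,335). Next: a close crop, a check of the wrist-orientation options, and a dryer pose fit.

```bash
cat > b.py <<'E'
from h import *
from scipy.spatial.transform import Rotation as Ro
np.set_printoptions(precision=3,suppress=True)
C0=np.array([[0,0,-1],[-1,0,0],[0,1,0]],float) # cols tool x=-ly,y=lz,z=-lx
def fkR(j):
    j1,j2,j3,j4,j5,j6=j
    return (Ro.from_euler('ZYZYZ',[j1,j2+j3,j4,j5,j6],degrees=True)).as_matrix()@C0
print(fkR(bot.read_state()["joint_positions"])-bot.read_state()["tcp_rot"])
def wr(R,j1,phi):
    M=Ro.from_euler('ZY',[j1,phi],degrees=True).as_matrix().T@R@C0.T
    return Ro.from_matrix(M).as_euler('ZYZ',degrees=True)
for s in(1,-1):
    # pick: tool x = s*X, y=-Z
    x=np.array([s,0,0.]);y=np.array([0,0,-1.]);R=np.c_[x,y,np.cross(x,y)]
    for j1 in(-40,-25): print("pick",s,j1,wr(R,j1,110))
    for hd in(60,75,90):
        x=np.array([0,0,-s*1.]);y=np.array([np.cos(np.radians(hd)),np.sin(np.radians(hd)),0]);R=np.c_[x,y,np.cross(x,y)]
        for phi in(90,115): print("place",s,hd,phi,wr(R,-25,phi))
E
python3 b.py
python3 - <<'E'
from h import *
a=cap("top")["img"];b=cap("scene")["img"]
A=cv2.resize(a[150:250,150:290],(560,400),interpolation=2);B=cv2.resize(b[140:280,270:420],(240,224))
A2=cv2.resize(a[70:330,280:420],(240,400))
cv2.imwrite("pics/c.png",np.hstack([A,A2]))
E
```

```text
Traceback (most recent call last):
  File "b.py", line 8, in <module>
    print(fkR(bot.read_state()["joint_positions"])-bot.read_state()["tcp_rot"])
          ~~~^^^^^^^^^^^^^^^^^^^^^^^^^^^^^^^^^^^^^
  File "b.py", line 7, in fkR
    return (Ro.from_euler('ZYZYZ',[j1,j2+j3,j4,j5,j6],degrees=True)).as_matrix()@C0
            ~~~~~~~~~~~~~^^^^^^^^^^^^^^^^^^^^^^^^^^^^^^^^^^^^^^^^^^
  File "scipy/spatial/transform/_rotation.pyx", line 1413, in scipy.spatial.transform._rotation.Rotation.from_euler
ValueError: Expected axis specification to be a non-empty string of upto 3 characters, got ZYZYZ
```

View pics/c.png

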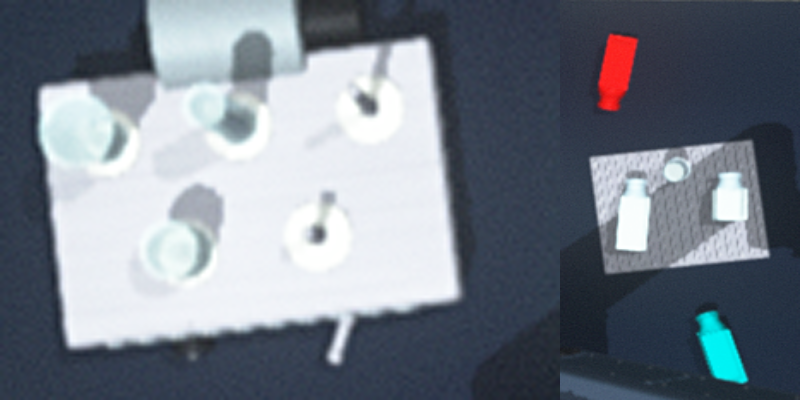

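The crop shows the lever running from (347,318) to (333,360). That is about 25° from the panel normal, towards the knob at (195,348), so the switch is on and I leave it alone. The clear tall bottle on the mat is the right one. Next: wrist kinematics.

```bash
python3 - <<'E'
s=open('b.py').read().replace("(Ro.from_euler('ZYZYZ',[j1,j2+j3,j4,j5,j6],degrees=True)).as_matrix()","(Ro.from_euler('ZYZ',[j1,j2+j3,j4],degrees=True)*Ro.from_euler('YZ',[j5,j6],degrees=True)).as_matrix()")
open('b.py','w').write(s)
E
python3 b.py
cat > c.py <<'E'
from h import *
np.set_printoptions(precision=4,suppress=True)
c={n:cap(n) for n in("scene","top")}
for t,z in dict(tube_short_seat=.081,tube_long_seat=.081,short_bottle_center=.034).items():
    P=[pts(n,t,1)[0][1] for n in c]; print(t,[atz(c[n],p,z)[:2] for n,p in zip(c,P)],tri(list(c.values()),P))
# from crop of top
for nm,(u,v) in dict(short=(318,237),long=(370,107)).items(): print(nm,atz(c["top"],(150+u/4,150+v/4),.081))
k=240/140,400/260
for nm,(u,v) in dict(sbase=(731,219),smouth=(732,176),tbase=(631,250),tmouth=(637,177)).items(): print(nm,atz(c["top"],(280+(u-560)/k[0],70+v/k[1]),.034))
E
python3 c.py
```

```text
[[-0. -0. -0.]
 [ 0.  0. -0.]
 [ 0. -0. -0.]]
pick 1 -40 [   0.   70. -130.]
pick 1 -25 [   0.   70. -115.]
place 1 60 90 [90. 85.  0.]
place 1 60 115 [ 92.118  85.469 -25.084]
place 1 75 90 [ 90. 100.   0.]
place 1 75 115 [ 85.738  99.055 -25.338]
place 1 90 90 [ 90. 115.   0.]
place 1 90 115 [ 78.852 112.521 -27.226]
pick -1 -40 [ 0. 70. 50.]
pick -1 -25 [ 0. 70. 65.]
place -1 60 90 [  90.   85. -180.]
place -1 60 115 [ 92.118  85.469 154.916]
place -1 75 90 [ 90. 100. 180.]
place -1 75 115 [ 85.738  99.055 154.662]
place -1 90 90 [ 90. 115. 180.]
place -1 90 115 [ 78.852 112.521 152.774]
tube_short_seat [array([0.4967, 0.1619]), array([0.5002, 0.1636])] [0.4988 0.162  0.0832]
tube_long_seat [array([0.595 , 0.1291]), array([0.6113, 0.1189])] [0.606  0.1144 0.1093]
short_bottle_center [array([ 0.5434, -0.2899]), array([ 0.5427, -0.2877])] [ 0.5426 -0.289   0.0307]
short [0.4971 0.1608 0.081 ]
long [0.5954 0.124  0.081 ]
sbase [ 0.4974 -0.2961  0.034 ]
smouth [ 0.5837 -0.2973  0.034 ]
tbase [ 0.4323 -0.1181  0.034 ]
tmouth [ 0.5789 -0.1269  0.034 ]
```

```bash
cat > plan.py <<'E'
from h import *
from scipy.spatial.transform import Rotation as Ro
def Rxy(x,y): x,y=np.array(x,float),np.array(y,float); return np.c_[x,y,np.cross(x,y)]
def mouthR(yaw): # tool down, x along yaw deg
    a=np.radians(yaw); return Rxy([np.cos(a),np.sin(a),0],[0,0,-1])
def placeR(h):
    a=np.radians(h); return Rxy([0,0,-1],[np.cos(a),np.sin(a),0])
def plan(wps,p=None,R=None):
    """wps: list of (pos,R,ncalls); prints shift/turn shares per call, tracking rounding"""
    s=bot.read_state()
    p=np.array(s["position"]) if p is None else p; R=np.array(s["tcp_rot"]) if R is None else R
    for tp,tR,n in wps:
        for k in range(n,0,-1):
            rv=Ro.from_matrix(R.T@tR).as_rotvec()/k; dp=R.T@(np.array(tp)-p)/k
            T=(dp/.08).round(2)+0.;W=(np.degrees(rv)/60).round(2)+0.
            p=p+R@T*.08; R=R@Ro.from_rotvec(np.radians(W*60)).as_matrix()
            print(T.tolist(),W.tolist(),"->",p.round(3), "" if max(abs(T).max(),abs(W).max()*60/42)<=1 else "TOO BIG")
    return p,R
E
python3 - <<'E'
from plan import *
plan([([.52,-.293,.22],mouthR(-1),6)])
E
```

```text
[-0.89, 0.05, -0.44] [0.0, -0.46, 0.0] -> [ 0.218 -0.553  0.241] 
[-1.0, 0.05, 0.03] [0.0, -0.46, 0.0] -> [ 0.278 -0.501  0.237] 
[-0.87, 0.05, 0.48] [0.0, -0.46, 0.0] -> [ 0.339 -0.449  0.233] 
[-0.55, 0.05, 0.83] [0.0, -0.45, 0.0] -> [ 0.399 -0.397  0.229] 
[-0.11, 0.05, 0.99] [0.0, -0.46, 0.0] -> [ 0.459 -0.345  0.225] 
[0.37, 0.06, 0.93] [0.0, -0.45, 0.0] -> [ 0.52  -0.293  0.22 ]
```

arm_command --translation '[[-0.89,0.05,-0.44],[-0.89,0.05,-0.44],[-0.89,0.05,-0.44],[-0.89,0.05,-0.44]]' --rotation '[[0,-0.46,0],[0,-0.46,0],[0,-0.46,0],[0,-0.46,0]]' --grip '[-1,-1,-1,-1]'

```text
time_s: 2.6
position: [0.2186, -0.5519, 0.2407]
tcp_rot: [[-0.737, -0.0, 0.676], [-0.676, 0.0, -0.737], [-0.0, -1.0, -0.0]]
force: [-1.5, -1.3, -0.2]
opening: 1.0
```

arm_command --translation '[[-1,0.05,0.03],[-1,0.05,0.03],[-1,0.05,0.03],[-1,0.05,0.03]]' --rotation '[[0,-0.46,0],[0,-0.46,0],[0,-0.46,0],[0,-0.46,0]]' --grip '[-1,-1,-1,-1]'

```text
time_s: 3.0
position: [0.2794, -0.4999, 0.2366]
tcp_rot: [[-0.34, -0.0, 0.94], [-0.94, 0.0, -0.34], [-0.0, -1.0, -0.0]]
force: [-1.6, 1.0, -0.8]
opening: 0.997
```

arm_command --translation '[[-0.87,0.05,0.48],[-0.87,0.05,0.48],[-0.87,0.05,0.48],[-0.87,0.05,0.48]]' --rotation '[[0,-0.46,0],[0,-0.46,0],[0,-0.46,0],[0,-0.46,0]]' --grip '[-1,-1,-1,-1]'

```text
time_s: 3.4
position: [0.3395, -0.4479, 0.2326]
tcp_rot: [[0.134, 0.0, 0.991], [-0.991, -0.0, 0.134], [0.0, -1.0, -0.0]]
force: [0.7, -0.1, 0.3]
opening: 1.005
```

arm_command --translation '[[-0.55,0.05,0.83],[-0.55,0.05,0.83],[-0.55,0.05,0.83],[-0.55,0.05,0.83]]' --rotation '[[0,-0.45,0],[0,-0.45,0],[0,-0.45,0],[0,-0.45,0]]' --grip '[-1,-1,-1,-1]'

```text
time_s: 3.8
position: [0.3994, -0.3959, 0.2286]
tcp_rot: [[0.567, -0.0, 0.824], [-0.824, -0.0, 0.567], [0.0, -1.0, -0.0]]
force: [-0.1, -0.6, 0.2]
opening: 0.999
```

arm_command --translation '[[-0.11,0.05,0.99],[-0.11,0.05,0.99],[-0.11,0.05,0.99],[-0.11,0.05,0.99]]' --rotation '[[0,-0.46,0],[0,-0.46,0],[0,-0.46,0],[0,-0.46,0]]' --grip '[-1,-1,-1,-1]'

```text
time_s: 4.2
position: [0.4595, -0.3444, 0.2246]
tcp_rot: [[0.884, 0.0, 0.468], [-0.468, -0.0, 0.884], [0.0, -1.0, -0.0]]
force: [-0.7, -0.5, 0.2]
opening: 0.999
```

arm_command --translation '[[0.37,0.06,0.93],[0.37,0.06,0.93],[0.37,0.06,0.93],[0.37,0.06,0.93],[0.37,0.06,0.93]]' --rotation '[[0,-0.45,0],[0,-0.45,0],[0,-0.45,0],[0,-0.45,0],[0,-0.45,0]]' --grip '[-1,-1,-1,-1,-1]'

```text
time_s: 4.7
position: [0.5198, -0.2934, 0.2197]
tcp_rot: [[1.0, -0.0, 0.022], [-0.022, -0.0, 1.0], [-0.0, -1.0, -0.0]]
force: [-0.5, -0.0, 0.7]
opening: 0.999
```

```bash
cat > d.py <<'E'
from plan import *
import sys
np.set_printoptions(precision=4,suppress=True)
b,z=sys.argv[1],float(sys.argv[2])
c=cap("wrist");cv2.imwrite(sys.argv[3],c["img"])
for t in("center","mouth","base"):
    for cf,p in pts("wrist",f"{b}_bottle_{t}"): print(t,cf,p.round(0),atz(c,p,z))
s=bot.read_state();print(s["time_s"],s["position"],s["joint_positions"],s["tcp_rot"])
E
python3 d.py short .034 pics/w1.png
```

```text
center 0.72 [278. 213.] [ 0.5428 -0.2916  0.034 ]
mouth 0.94 [278. 255.] [ 0.5863 -0.2922  0.034 ]
base 0.74 [278. 166.] [ 0.4969 -0.2909  0.034 ]
4.9 [ 0.5197 -0.2935  0.2199] [ -40.1732   29.6906   87.7319   -0.0009   62.57   -128.9899] [[ 0.9998  0.0001  0.0206]
 [-0.0206 -0.0001  0.9998]
 [ 0.0001 -1.     -0.0001]]
```

View pics/w1.png

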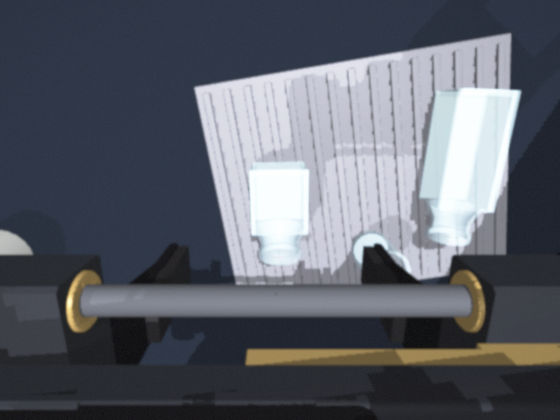

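The wrist view shows the short bottle at (278,213), mouth towards +x, well clear of the beaker at (370,245). Going down to grasp about 35 mm from its base.

arm_command --translation '[[0.13,0.9,0.03],[0.13,0.9,0.03],[0.13,0.9,0.03]]' --rotation '[[0,0,0],[0,0,0],[0,0,0]]' --grip '[-1,-1,-1]'

```text
time_s: 5.2
position: [0.5285, -0.2893, 0.1444]
tcp_rot: [[1.0, -0.006, 0.019], [-0.019, 0.005, 1.0], [-0.006, -1.0, 0.005]]
force: [-1.0, 0.4, -0.3]
opening: 1.001
```

arm_command --translation '[[0,0.45,0],[0,0.9,0],[0,0.9,0]]' --rotation '[[0,0,0],[0,0,0],[0,0,0]]' --grip '[-1,-1,-1]'

```text
time_s: 5.5
position: [0.5282, -0.2893, 0.073]
tcp_rot: [[1.0, -0.006, 0.019], [-0.019, 0.005, 1.0], [-0.006, -1.0, 0.005]]
force: [-0.7, 0.0, -0.7]
opening: 0.997
```

arm_command --translation '[[0,0.3,0],[0,0.47,0],[0,0.47,0],[0,0.47,0]]' --rotation '[[0,0,0],[0,0,0],[0,0,0],[0,0,0]]' --grip '[-1,-1,-1,1]'

```text
time_s: 5.9
position: [0.5311, -0.2911, 0.0394]
tcp_rot: [[1.0, 0.001, 0.018], [-0.018, -0.001, 1.0], [0.001, -1.0, -0.001]]
force: [1.1, -0.4, 0.3]
opening: 0.967
```

arm_command --translation '[[0,0,0],[0,0,0],[0,0,0],[0,0,0],[0,0,0]]' --rotation '[[0,0,0],[0,0,0],[0,0,0],[0,0,0],[0,0,0]]' --grip '[1,1,1,1,1]'

```text
time_s: 6.4
position: [0.5307, -0.2906, 0.0385]
tcp_rot: [[1.0, 0.0, 0.017], [-0.017, -0.0, 1.0], [0.0, -1.0, -0.0]]
force: [0.6, 0.5, 2.6]
opening: 0.592
```

arm_command --translation '[[0,-0.2,0],[0,-0.6,0],[0,-1,0],[0,-1,0]]' --rotation '[[0,0,0],[0,0,0],[0,0,0],[0,0,0]]' --grip '[1,1,1,1]'

```text
time_s: 6.8
position: [0.5332, -0.2925, 0.1233]
tcp_rot: [[1.0, 0.008, 0.017], [-0.017, -0.006, 1.0], [0.008, -1.0, -0.006]]
force: [0.6, -2.2, -1.1]
opening: 0.599
```

Gripped (opening 0.595, about 52 mm). Planning the lift, turn and transfer.

```bash
cat > e.py <<'E'
from plan import *
np.set_printoptions(precision=1,suppress=True)
C0=np.array([[0,0,-1],[-1,0,0],[0,1,0]],float)
s=bot.read_state();p0=np.array(s["position"]);R0=np.array(s["tcp_rot"]);R1=placeR(75)
print(np.degrees(Ro.from_matrix(R0.T@R1).magnitude()))
for k in np.linspace(0,1,6):
    R=R0@Ro.from_rotvec(k*Ro.from_matrix(R0.T@R1).as_rotvec()).as_matrix()
    M=Ro.from_euler('ZY',[-40+15*k,110],degrees=True).as_matrix().T@R@C0.T
    print(k,Ro.from_matrix(M).as_euler('ZYZ',degrees=True),R[:,1].round(2),R[:,0].round(2))
plan([([.53,-.29,.28],R0,2),([.47,-.03,.30],R1,4),([.4968,.1577,.30],R1,3)])
E
python3 e.py
```

```text
128.8273192217296
0.0 [   0.    69.4 -129. ] [ 0. -0. -1.] [ 1. -0.  0.]
0.2 [   8.    88.  -111.5] [-0.2  0.3 -0.9] [ 0.9 -0.3 -0.2]
0.4 [ 22.3 102.7 -91.4] [-0.2  0.6 -0.8] [ 0.8 -0.4 -0.5]
0.6000000000000001 [ 42.8 110.6 -67.3] [-0.2  0.8 -0.5] [ 0.5 -0.4 -0.8]
0.8 [ 65.9 109.3 -42. ] [ 0.   1.  -0.2] [ 0.2 -0.2 -0.9]
1.0 [ 86.5  99.4 -20.3] [ 0.3  1.  -0. ] [-0.  0. -1.]
[-0.01, -0.98, 0.01] [0.0, 0.0, 0.0] -> [ 0.5 -0.3  0.2] 
[-0.02, -0.98, 0.01] [0.0, 0.0, 0.0] -> [ 0.5 -0.3  0.3] 
[-0.2, -0.07, 0.81] [0.33, 0.33, 0.26] -> [ 0.5 -0.2  0.3] 
[-0.43, 0.28, 0.66] [0.33, 0.33, 0.26] -> [ 0.5 -0.2  0.3] 
[-0.49, 0.59, 0.34] [0.33, 0.33, 0.26] -> [ 0.5 -0.1  0.3] 
[-0.35, 0.75, -0.04] [0.34, 0.34, 0.26] -> [ 0.5 -0.   0.3] 
[0.0, 0.78, -0.1] [0.0, 0.0, 0.0] -> [0.5 0.  0.3] 
[0.0, 0.79, -0.1] [0.0, 0.0, 0.0] -> [0.5 0.1 0.3] 
[-0.01, 0.78, -0.1] [0.0, 0.0, 0.0] -> [0.5 0.2 0.3]
```

arm_command --translation '[[-0.01,-0.98,0.01],[-0.01,-0.98,0.01],[-0.01,-0.98,0.01]]' --rotation '[[0,0,0],[0,0,0],[0,0,0]]' --grip '[1,1,1]'

```text
time_s: 7.1
position: [0.5318, -0.2913, 0.2007]
tcp_rot: [[1.0, 0.007, 0.017], [-0.017, -0.005, 1.0], [0.007, -1.0, -0.005]]
force: [-0.3, -0.5, -0.9]
opening: 0.597
```

arm_command --translation '[[-0.02,-0.98,0.01],[-0.02,-0.98,0.01],[-0.02,-0.98,0.01]]' --rotation '[[0,0,0],[0,0,0],[0,0,0]]' --grip '[1,1,1]'

```text
time_s: 7.4
position: [0.5297, -0.2901, 0.2782]
tcp_rot: [[1.0, 0.006, 0.017], [-0.017, -0.005, 1.0], [0.006, -1.0, -0.004]]
force: [0.1, 0.0, -1.3]
opening: 0.593
```

arm_command --translation '[[-0.05,-0.02,0.2],[-0.1,-0.04,0.4],[-0.15,-0.05,0.6],[-0.2,-0.07,0.81],[-0.2,-0.07,0.81]]' --rotation '[[0.08,0.08,0.065],[0.16,0.16,0.13],[0.24,0.24,0.19],[0.33,0.33,0.26],[0.33,0.33,0.26]]' --grip '[1,1,1,1,1]'

```text
time_s: 7.9
position: [0.5123, -0.2234, 0.2768]
tcp_rot: [[0.899, -0.198, 0.391], [-0.297, 0.381, 0.875], [-0.323, -0.903, 0.284]]
force: [-0.2, -0.6, -1.6]
opening: 0.595
```

arm_command --translation '[[-0.1,0.07,0.17],[-0.21,0.14,0.33],[-0.32,0.21,0.5],[-0.43,0.28,0.66],[-0.43,0.28,0.66]]' --rotation '[[0.08,0.08,0.065],[0.16,0.16,0.13],[0.24,0.24,0.19],[0.33,0.33,0.26],[0.33,0.33,0.26]]' --grip '[1,1,1,1,1]'

```text
time_s: 8.4
position: [0.4969, -0.1584, 0.283]
tcp_rot: [[0.642, -0.213, 0.737], [-0.396, 0.731, 0.556], [-0.657, -0.649, 0.385]]
force: [0.6, -0.1, -2.1]
opening: 0.593
```

arm_command --translation '[[-0.12,0.15,0.09],[-0.24,0.3,0.17],[-0.36,0.45,0.26],[-0.49,0.59,0.34],[-0.49,0.59,0.34]]' --rotation '[[0.08,0.08,0.065],[0.16,0.16,0.13],[0.24,0.24,0.19],[0.33,0.33,0.26],[0.33,0.33,0.26]]' --grip '[1,1,1,1,1]'

```text
time_s: 8.9
position: [0.4816, -0.0927, 0.2896]
tcp_rot: [[0.308, -0.046, 0.95], [-0.286, 0.948, 0.139], [-0.908, -0.314, 0.278]]
force: [0.4, -0.2, -1.6]
opening: 0.598
```

arm_command --translation '[[-0.09,0.19,-0.01],[-0.18,0.38,-0.02],[-0.27,0.57,-0.03],[-0.35,0.75,-0.04],[-0.35,0.75,-0.04]]' --rotation '[[0.08,0.08,0.065],[0.16,0.16,0.13],[0.24,0.24,0.19],[0.34,0.34,0.26],[0.34,0.34,0.26]]' --grip '[1,1,1,1,1]'

```text
time_s: 9.4
position: [0.4674, -0.0277, 0.2963]
tcp_rot: [[-0.011, 0.261, 0.965], [0.003, 0.965, -0.261], [-1.0, 0.0, -0.012]]
force: [-0.0, -0.1, -0.4]
opening: 0.595
```

```bash
python3 - <<'E'
from plan import *
np.set_printoptions(precision=4,suppress=True)
c={n:cap(n) for n in("top","wrist")}
cv2.imwrite("pics/p1.png",np.hstack([cv2.resize(x["img"],(400,300)) for x in c.values()]))
for t in("short_bottle_mouth","short_bottle_base","tube_short_seat","tube_long_seat"):
    for n in c: print(t,n,pts(n,t,2))
s=bot.read_state();print(s["time_s"],s["position"],s["joint_positions"],s["opening"]);print(s["tcp_rot"])
plan([([.4968,.1577,.29],placeR(75),3)])
E
```

```text
short_bottle_mouth top []
short_bottle_mouth wrist []
short_bottle_base top []
short_bottle_base wrist [(0.79, array([274.4  , 203.784]))]
tube_short_seat top [(0.78, array([229.32 , 208.194]))]
tube_short_seat wrist [(0.16, array([276.08 , 277.788]))]
tube_long_seat top [(0.72, array([244.776, 174.594]))]
tube_long_seat wrist []
9.9 [ 0.4693 -0.0295  0.2969] [-50.4007  43.9412 108.9301  57.9204 105.2195 -66.7908] 0.5960572845727306
[[-0.0081  0.263   0.9648]
 [ 0.0022  0.9648 -0.2629]
 [-1.     -0.     -0.0084]]
[0.03, 0.78, -0.09] [0.0, 0.0, 0.0] -> [0.479 0.033 0.295] 
[0.03, 0.78, -0.1] [0.0, 0.0, 0.0] -> [0.487 0.095 0.292] 
[0.03, 0.79, -0.09] [0.0, -0.01, 0.0] -> [0.497 0.158 0.29 ]
```

View pics/p1.png

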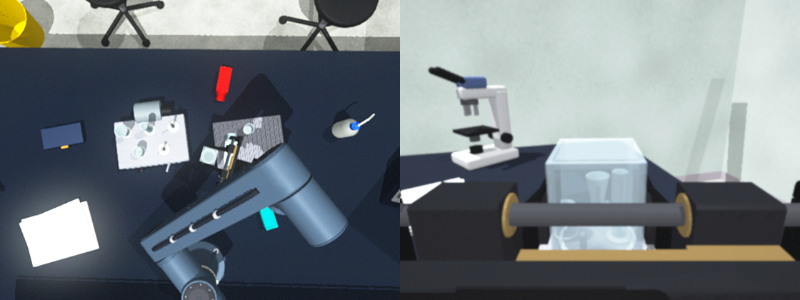

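The bottle is held mouth down, shown in the top panel at (212,155). Moving it above the short tube.

arm_command --translation '[[0.01,0.3,-0.03],[0.03,0.78,-0.09],[0.03,0.78,-0.09]]' --rotation '[[0,0,0],[0,0,0],[0,0,0]]' --grip '[1,1,1]'

```text
time_s: 10.2
position: [0.4769, 0.0366, 0.2951]
tcp_rot: [[-0.012, 0.259, 0.966], [0.006, 0.966, -0.259], [-1.0, 0.003, -0.013]]
force: [0.3, -0.3, -0.1]
opening: 0.595
```

arm_command --translation '[[0.01,0.4,-0.05],[0.03,0.78,-0.1],[0.03,0.78,-0.1]]' --rotation '[[0,0,0],[0,0,0],[0,0,0]]' --grip '[1,1,1]'

```text
time_s: 10.5
position: [0.4858, 0.0981, 0.2927]
tcp_rot: [[-0.011, 0.259, 0.966], [0.005, 0.966, -0.259], [-1.0, 0.002, -0.012]]
force: [-0.6, 0.2, -1.6]
opening: 0.597
```

arm_command --translation '[[0.01,0.3,-0.03],[0.03,0.6,-0.07],[0.03,0.79,-0.09],[0.03,0.79,-0.09],[0.03,0.79,-0.09]]' --rotation '[[0,-0.01,0],[0,-0.01,0],[0,-0.01,0],[0,-0.01,0],[0,-0.01,0]]' --grip '[1,1,1,1,1]'

```text
time_s: 11.0
position: [0.4972, 0.1574, 0.2902]
tcp_rot: [[0.002, 0.264, 0.965], [0.001, 0.965, -0.264], [-1.0, 0.001, 0.001]]
force: [0.7, -0.0, -1.3]
opening: 0.592
```

```bash
cat > f.py <<'E'
from plan import *
import sys
np.set_printoptions(precision=4,suppress=True)
b,tube,L=sys.argv[1],sys.argv[2],float(sys.argv[3])
c={n:cap(n) for n in("scene","top")}
s=bot.read_state();R=np.array(s["tcp_rot"]);p=np.array(s["position"])
m=p+R@[L,.0045,0]; tot=.092 if b=="short" else .140
base=m-tot*R[:,0]
print("pred mouth",m,"base",base)
for n in c:
    print(n,"pred px mouth",proj(c[n],m),"base",proj(c[n],base))
    for t in(f"{b}_bottle_mouth",f"{b}_bottle_base",f"tube_{tube}_seat"): print("  ",t,pts(n,t,2))
print(s["time_s"],p,s["joint_positions"],s["force"]);print(R)
x=c["scene"];u=proj(x,m).astype(int);im=x["img"].copy()
y0,x0=max(u[1]-70,0),max(u[0]-70,0);k=4
im=cv2.resize(im[y0:y0+150,x0:x0+150],None,fx=k,fy=k,interpolation=2)
cv2.imwrite(sys.argv[4],im);print("crop origin",x0,y0)
E
python3 f.py short short .0575 pics/q1.png
```

```text
pred mouth [0.4987 0.1612 0.2327] base [0.4986 0.1612 0.3247]
scene pred px mouth [325.6532 156.378 ] base [330.5086 125.0331]
   short_bottle_mouth [(0.92, array([323.4  , 156.408])), (0.62, array([324.184, 196.896]))]
   short_bottle_base [(0.9, array([330.68 , 125.118]))]
   tube_short_seat [(0.66, array([320.208, 196.308]))]
top pred px mouth [221.9175 206.2758] base [216.3893 204.5339]
   short_bottle_mouth []
   short_bottle_base [(0.73, array([215.376, 204.582]))]
   tube_short_seat [(0.42, array([224.896, 203.91 ]))]
11.1 [0.4974 0.1569 0.2902] [-30.0926  43.9471 117.5955  76.0098  94.6732 -72.1893] [ 0.6437 -0.725  -1.2028]
[[ 0.0016  0.2648  0.9643]
 [ 0.0006  0.9643 -0.2648]
 [-1.      0.001   0.0014]]
crop origin 255 86
```

View pics/q1.png

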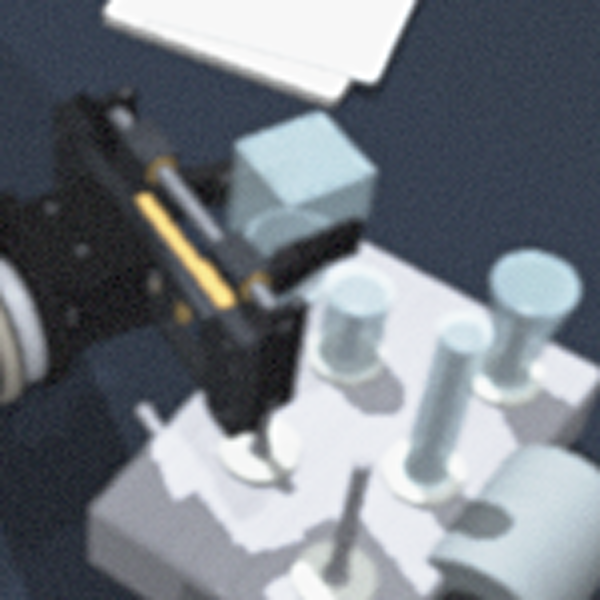

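Seat centre reads (259,447) in the crop, which agrees with (0.498, 0.162). The predicted bottle base is within 1–2 px of what is seen. Lowering.

arm_command --translation '[[0.3,0,0],[0.6,0,0],[0.9,0,0],[0.97,0,0],[0.97,0,0]]' --rotation '[[0,0,0],[0,0,0],[0,0,0],[0,0,0],[0,0,0]]' --grip '[1,1,1,1,1]'

```text
time_s: 11.9
position: [0.497, 0.158, 0.2123]
tcp_rot: [[-0.001, 0.264, 0.965], [0.003, 0.965, -0.264], [-1.0, 0.002, -0.001]]
force: [-0.4, 0.2, -1.8]
opening: 0.601
```

arm_command --translation '[[0.15,0,0],[0.3,0,0],[0.45,0,0],[0.6,0,0],[0.6,0,0]]' --rotation '[[0,0,0],[0,0,0],[0,0,0],[0,0,0],[0,0,0]]' --grip '[1,1,1,1,1]'

```text
time_s: 12.4
position: [0.497, 0.1581, 0.1629]
tcp_rot: [[-0.001, 0.264, 0.965], [0.001, 0.965, -0.264], [-1.0, 0.001, -0.001]]
force: [-0.7, 0.6, -1.3]
opening: 0.6
```

arm_command --translation '[[0.08,0,0],[0.16,0,0],[0.24,0,0],[0.28,0,0],[0.28,0,0]]' --rotation '[[0,0,0],[0,0,0],[0,0,0],[0,0,0],[0,0,0]]' --grip '[1,1,1,1,1]'

```text
time_s: 12.9
position: [0.4969, 0.1582, 0.1418]
tcp_rot: [[0.0, 0.264, 0.965], [0.001, 0.965, -0.264], [-1.0, 0.001, -0.0]]
force: [0.7, -0.0, -1.6]
opening: 0.595
```

arm_command --translation '[[0.01,0,0],[0.02,0,0],[0.03,0,0],[0.03,0,0]]' --rotation '[[0,0,0],[0,0,0],[0,0,0],[0,0,0]]' --grip '[1,1,1,1]'

```text
time_s: 13.3
position: [0.4969, 0.1582, 0.1399]
tcp_rot: [[0.001, 0.264, 0.965], [0.001, 0.965, -0.264], [-1.0, 0.001, 0.0]]
force: [0.2, -0.4, -0.8]
opening: 0.595
```

arm_command --translation '[[0.01,0,0],[0.02,0,0],[0.02,0,0]]' --rotation '[[0,0,0],[0,0,0],[0,0,0]]' --grip '[1,1,1]'

```text
time_s: 13.6
position: [0.4969, 0.1582, 0.1386]
tcp_rot: [[0.001, 0.264, 0.965], [0.002, 0.965, -0.264], [-1.0, 0.002, 0.0]]
force: [0.1, -0.8, -0.4]
opening: 0.598
```

arm_command --translation '[[0.01,0,0],[0.02,0,0],[0.02,0,0]]' --rotation '[[0,0,0],[0,0,0],[0,0,0]]' --grip '[1,1,1]'

```text
time_s: 13.9
position: [0.4969, 0.158, 0.1385]
tcp_rot: [[0.002, 0.264, 0.964], [0.006, 0.964, -0.264], [-1.0, 0.006, 0.0]]
force: [0.0, -2.5, 6.8]
opening: 0.598
```

arm_command --translation '[[0.01,0,0],[0.01,0,0],[0.01,0,0]]' --rotation '[[0,0,0],[0,0,0],[0,0,0]]' --grip '[1,1,1]'

```text
time_s: 14.2
position: [0.4969, 0.158, 0.1385]
tcp_rot: [[0.002, 0.265, 0.964], [0.008, 0.964, -0.265], [-1.0, 0.008, 0.0]]
force: [-0.0, -3.2, 8.6]
opening: 0.596
```

Contact: 8 N at exactly the expected height. Releasing and backing out.

arm_command --translation '[[-0.02,0,0],[-0.02,0,0],[-0.02,0,0],[-0.02,0,0],[-0.02,0,0]]' --rotation '[[0,0,0],[0,0,0],[0,0,0],[0,0,0],[0,0,0]]' --grip '[1,0.1,-0.6,-0.6,-0.6]'

```text
time_s: 14.7
position: [0.4969, 0.1583, 0.1368]
tcp_rot: [[0.0, 0.263, 0.965], [0.0, 0.965, -0.263], [-1.0, 0.0, 0.0]]
force: [0.5, -0.9, 0.5]
opening: 0.758
```

arm_command --translation '[[0,-0.2,0],[0,-0.5,0],[0,-0.9,0],[0,-0.9,0]]' --rotation '[[0,0,0],[0,0,0],[0,0,0],[0,0,0]]' --grip '[-0.6,-0.6,-0.6,-0.6]'

```text
time_s: 15.1
position: [0.479, 0.0855, 0.1364]
tcp_rot: [[0.002, 0.268, 0.963], [-0.001, 0.963, -0.268], [-1.0, -0.001, 0.002]]
force: [-0.4, 0.3, -0.2]
opening: 0.795
```

arm_command --translation '[[0,-0.5,0],[-0.3,-1,0],[-0.9,-1,0],[-0.9,-1,0]]' --rotation '[[0,0,0],[0,0,0],[0,0,0],[0,0,0]]' --grip '[-0.6,-0.6,-0.6,-0.6]'

```text
time_s: 15.5
position: [0.4567, 0.0111, 0.2127]
tcp_rot: [[0.005, 0.265, 0.964], [-0.0, 0.964, -0.265], [-1.0, 0.001, 0.005]]
force: [0.0, 0.8, 0.3]
opening: 0.799
```

```bash
python3 - <<'E'
from plan import *
np.set_printoptions(precision=4,suppress=True)
c={n:cap(n) for n in("scene","top")}
for n in c:
    for t,z in(("short_bottle_mouth",.081),("short_bottle_base",.173),("tube_long_seat",.081)): print(n,t,[(a,b,atz(c[n],b,z)[:2]) for a,b in pts(n,t,2)])
    print(proj(c[n],[.498,.162,.173]))
s=bot.read_state();print(s["time_s"],s["position"],s["joint_positions"])
a=c["scene"]["img"][120:270,230:430]
cv2.imwrite("pics/r1.png",cv2.resize(a,(800,600),interpolation=2))
plan([([.47,-.06,.27],placeR(75),1),([.475,-.12,.21],mouthR(-3),4)])
E
```

```text
scene short_bottle_mouth [(0.63, array([320.6  , 197.106]), array([0.4995, 0.1659]))]
scene short_bottle_base [(0.6, array([322.784, 176.694]), array([0.5041, 0.1552]))]
scene tube_long_seat [(0.71, array([339.08 , 228.606]), array([0.5939, 0.1291])), (0.27, array([339.08 , 213.906]), array([0.5655, 0.1612]))]
[322.8675 173.6824]
top short_bottle_mouth [(0.65, array([225.4  , 204.708]), array([0.5105, 0.1735]))]
top short_bottle_base [(0.55, array([225.008, 206.22 ]), array([0.5017, 0.1615]))]
top tube_long_seat [(0.57, array([246.512, 174.804]), array([0.6014, 0.1121]))]
[224.7936 207.5599]
15.9 [0.4568 0.0121 0.2084] [-48.2282  54.6073 113.3232  57.5994  96.657  -79.748 ]
[-0.77, -0.82, 0.4] [0.0, 0.0, 0.0] -> [ 0.47 -0.06  0.27] 
[0.19, -0.18, 0.06] [-0.33, -0.33, -0.26] -> [ 0.471 -0.075  0.255] 
[0.23, -0.12, -0.06] [-0.33, -0.32, -0.26] -> [ 0.473 -0.09   0.24 ] 
[0.21, -0.02, -0.16] [-0.33, -0.32, -0.27] -> [ 0.474 -0.105  0.225] 
[0.13, 0.09, -0.21] [-0.32, -0.33, -0.27] -> [ 0.475 -0.12   0.21 ]
```

View pics/r1.png

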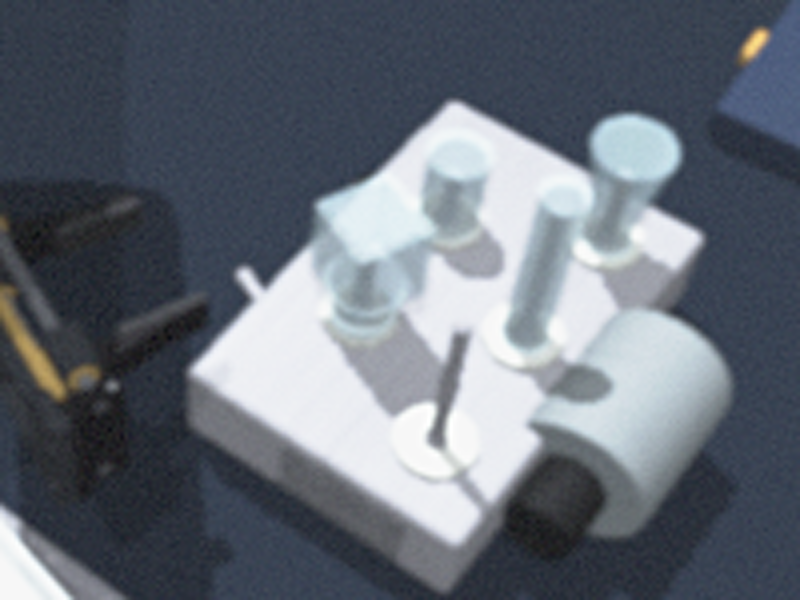

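The short bottle stands upright on its seat at (370,250) and the lever at (248,285) is unchanged. Going to the tall bottle.

arm_command --translation '[[-0.4,-0.41,0.2],[-0.77,-0.82,0.4],[-0.77,-0.82,0.4]]' --rotation '[[0,0,0],[0,0,0],[0,0,0]]' --grip '[-1,-1,-1]'

```text
time_s: 16.2
position: [0.4723, -0.0642, 0.2718]
tcp_rot: [[0.007, 0.267, 0.964], [-0.005, 0.964, -0.267], [-1.0, -0.003, 0.008]]
force: [-0.0, -0.1, -0.4]
opening: 0.968
```

arm_command --translation '[[0.19,-0.18,0.06],[0.19,-0.18,0.06],[0.19,-0.18,0.06],[0.19,-0.18,0.06]]' --rotation '[[-0.33,-0.33,-0.26],[-0.33,-0.33,-0.26],[-0.33,-0.33,-0.26],[-0.33,-0.33,-0.26]]' --grip '[-1,-1,-1,-1]'

```text
time_s: 16.6
position: [0.4714, -0.0751, 0.2546]
tcp_rot: [[0.311, -0.037, 0.95], [-0.291, 0.947, 0.132], [-0.905, -0.318, 0.284]]
force: [-0.4, -0.0, 0.7]
opening: 1.001
```

arm_command --translation '[[0.23,-0.12,-0.06],[0.23,-0.12,-0.06],[0.23,-0.12,-0.06],[0.23,-0.12,-0.06]]' --rotation '[[-0.33,-0.32,-0.26],[-0.33,-0.32,-0.26],[-0.33,-0.32,-0.26],[-0.33,-0.32,-0.26]]' --grip '[-1,-1,-1,-1]'

```text
time_s: 17.0
position: [0.4726, -0.0896, 0.2398]
tcp_rot: [[0.636, -0.205, 0.744], [-0.408, 0.729, 0.55], [-0.655, -0.653, 0.38]]
force: [0.5, -1.3, -0.9]
opening: 1.001
```

arm_command --translation '[[0.21,-0.02,-0.16],[0.21,-0.02,-0.16],[0.21,-0.02,-0.16],[0.21,-0.02,-0.16]]' --rotation '[[-0.33,-0.32,-0.27],[-0.33,-0.32,-0.27],[-0.33,-0.32,-0.27],[-0.33,-0.32,-0.27]]' --grip '[-1,-1,-1,-1]'

```text
time_s: 17.4
position: [0.4735, -0.1043, 0.2248]
tcp_rot: [[0.892, -0.19, 0.411], [-0.322, 0.371, 0.871], [-0.318, -0.909, 0.27]]
force: [0.5, 0.7, -0.3]
opening: 0.998
```

arm_command --translation '[[0.13,0.09,-0.21],[0.13,0.09,-0.21],[0.13,0.09,-0.21],[0.13,0.09,-0.21],[0.13,0.09,-0.21]]' --rotation '[[-0.32,-0.33,-0.27],[-0.32,-0.33,-0.27],[-0.32,-0.33,-0.27],[-0.32,-0.33,-0.27],[-0.32,-0.33,-0.27]]' --grip '[-1,-1,-1,-1,-1]'

```text
time_s: 17.9
position: [0.4721, -0.1177, 0.2101]
tcp_rot: [[0.999, 0.001, 0.046], [-0.046, 0.0, 0.999], [0.001, -1.0, 0.0]]
force: [-0.9, -0.6, -1.1]
opening: 1.003
```

```bash
python3 d.py tall .033 pics/w2.png
```

```text
center 0.58 [278. 223.] [ 0.5032 -0.1166  0.033 ]
mouth 0.63 [101.   0.] [ 0.3074 -0.2502  0.033 ]
mouth 0.56 [271. 290.] [ 0.5734 -0.1264  0.033 ]
base 0.81 [280. 152.] [ 0.4355 -0.112   0.033 ]
base 0.33 [274. 224.] [ 0.5035 -0.1203  0.033 ]
18.1 [ 0.4755 -0.1213  0.2108] [ -27.4287   22.6661  103.3398    0.0972   53.6947 -114.5979] [[ 0.9987  0.0053  0.0504]
 [-0.0504 -0.0012  0.9987]
 [ 0.0053 -1.     -0.0009]]
```

View pics/w2.png

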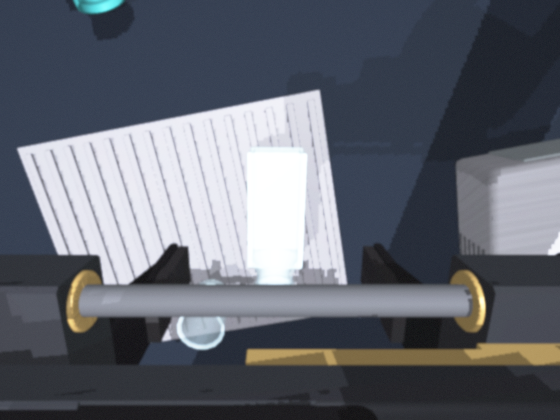

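The wrist view shows the clear tall bottle at (278,222) between the fingers, the beaker at (202,328) clear of them, and turquoise far off at (98,5). Descending.

arm_command --translation '[[0.11,0.9,0.06],[0.11,0.9,0.06],[0.11,0.9,0.06]]' --rotation '[[0,0.025,0],[0,0.025,0],[0,0.025,0]]' --grip '[-1,-1,-1]'

```text
time_s: 18.4
position: [0.4832, -0.1165, 0.1362]
tcp_rot: [[0.997, -0.0, 0.077], [-0.077, 0.001, 0.997], [-0.0, -1.0, 0.001]]
force: [-0.1, -0.4, 0.3]
opening: 1.001
```

arm_command --translation '[[0,0.45,0],[0,0.9,0],[0,0.9,0]]' --rotation '[[0,0,0],[0,0,0],[0,0,0]]' --grip '[-1,-1,-1]'

```text
time_s: 18.7
position: [0.4833, -0.1166, 0.0646]
tcp_rot: [[0.997, -0.0, 0.077], [-0.077, 0.001, 0.997], [-0.001, -1.0, 0.001]]
force: [0.4, -0.8, 0.3]
opening: 1.003
```

arm_command --translation '[[0,0.25,0],[0,0.36,0],[0,0.36,0],[0,0.36,0]]' --rotation '[[0,0,0],[0,0,0],[0,0,0],[0,0,0]]' --grip '[-1,-1,-1,1]'

```text
time_s: 19.1
position: [0.4858, -0.1173, 0.0398]
tcp_rot: [[0.997, 0.008, 0.076], [-0.076, -0.003, 0.997], [0.008, -1.0, -0.002]]
force: [-0.7, 0.1, -0.2]
opening: 0.964
```

arm_command --translation '[[0,0,0],[0,0,0],[0,0,0],[0,0,0],[0,0,0]]' --rotation '[[0,0,0],[0,0,0],[0,0,0],[0,0,0],[0,0,0]]' --grip '[1,1,1,1,1]'

```text
time_s: 19.6
position: [0.4852, -0.1169, 0.0387]
tcp_rot: [[0.997, 0.007, 0.075], [-0.075, -0.002, 0.997], [0.007, -1.0, -0.002]]
force: [-0.3, -0.2, 2.5]
opening: 0.573
```

arm_command --translation '[[0,-0.2,0],[0,-0.6,0],[0,-1,0],[0,-1,0]]' --rotation '[[0,0,0],[0,0,0],[0,0,0],[0,0,0]]' --grip '[1,1,1,1]'

```text
time_s: 20.0
position: [0.4865, -0.1175, 0.1215]
tcp_rot: [[0.997, 0.012, 0.075], [-0.075, -0.005, 0.997], [0.013, -1.0, -0.004]]
force: [0.4, -0.0, -1.5]
opening: 0.574
```

```bash
python3 - <<'E'
from plan import *
np.set_printoptions(precision=4,suppress=True)
c=cap("scene")
print("long seat",atz(c,(339,230.2),.081))
for t in("tall_bottle_mouth","tall_bottle_base"): print(t,pts("scene",t,3))
s=bot.read_state();p=np.array(s["position"]);R=np.array(s["tcp_rot"]);print(s["time_s"],p,s["opening"])
print("pred m/b",proj(c,p+R@[.09,.0045,0]),proj(c,p+R@[-.05,.0045,0]))
L=np.array([.5965,.1255,0])-.0045*np.array([.26,.966,0])
plan([([.49,-.13,.27],R,2),([.53,-.04,.36],placeR(75),4),(L+[0,0,.36],placeR(75),2)])
E
```

```text
long seat [0.5967 0.1256 0.081 ]
tall_bottle_mouth [(0.95, array([142.072, 261.492])), (0.95, array([316.288, 331.086])), (0.9, array([251.216, 284.718]))]
tall_bottle_base [(0.71, array([362.488, 387.912])), (0.63, array([ 98.   , 234.108])), (0.58, array([373.912, 169.386]))]
20.15 [ 0.4839 -0.1163  0.1179] 0.575728883571463
pred m/b [253.6883 283.6848] [215.6339 239.15  ]
[0.05, -0.95, -0.08] [0.0, 0.0, 0.0] -> [ 0.487 -0.123  0.194] 
[0.05, -0.95, -0.09] [0.0, 0.0, 0.0] -> [ 0.49 -0.13  0.27] 
[0.1, -0.28, 0.29] [0.32, 0.32, 0.27] -> [ 0.5   -0.108  0.292] 
[-0.07, -0.17, 0.37] [0.32, 0.32, 0.27] -> [ 0.51  -0.085  0.315] 
[-0.23, 0.0, 0.35] [0.32, 0.32, 0.27] -> [ 0.52  -0.063  0.337] 
[-0.3, 0.17, 0.24] [0.33, 0.32, 0.26] -> [ 0.53 -0.04  0.36] 
[0.0, 1.08, 0.13] [0.0, 0.0, 0.0] -> [0.563 0.04  0.36 ] TOO BIG
[-0.01, 1.08, 0.13] [0.0, 0.0, 0.0] -> [0.595 0.121 0.36 ] TOO BIG
```

arm_command --translation '[[0.05,-0.95,-0.08],[0.05,-0.95,-0.08],[0.05,-0.95,-0.08]]' --rotation '[[0,0,0],[0,0,0],[0,0,0]]' --grip '[1,1,1]'

```text
time_s: 20.45
position: [0.4894, -0.1242, 0.196]
tcp_rot: [[0.997, 0.011, 0.076], [-0.076, -0.004, 0.997], [0.011, -1.0, -0.004]]
force: [0.6, 1.1, -1.7]
opening: 0.57
```

arm_command --translation '[[0.05,-0.95,-0.09],[0.05,-0.95,-0.09],[0.05,-0.95,-0.09]]' --rotation '[[0,0,0],[0,0,0],[0,0,0]]' --grip '[1,1,1]'

```text
time_s: 20.75
position: [0.4921, -0.1314, 0.2718]
tcp_rot: [[0.997, 0.01, 0.076], [-0.076, -0.004, 0.997], [0.011, -1.0, -0.004]]
force: [0.7, 0.3, -1.4]
opening: 0.57
```

arm_command --translation '[[0.02,-0.07,0.07],[0.05,-0.14,0.14],[0.07,-0.21,0.21],[0.1,-0.28,0.29],[0.1,-0.28,0.29]]' --rotation '[[0.08,0.08,0.065],[0.16,0.16,0.13],[0.24,0.24,0.2],[0.32,0.32,0.27],[0.32,0.32,0.27]]' --grip '[1,1,1,1,1]'

```text
time_s: 21.25
position: [0.5, -0.109, 0.289]
tcp_rot: [[0.883, -0.184, 0.432], [-0.342, 0.381, 0.859], [-0.323, -0.906, 0.273]]
force: [-0.0, -0.7, -3.4]
opening: 0.573
```

arm_command --translation '[[-0.02,-0.04,0.09],[-0.03,-0.08,0.18],[-0.05,-0.12,0.27],[-0.07,-0.17,0.37],[-0.07,-0.17,0.37]]' --rotation '[[0.08,0.08,0.065],[0.16,0.16,0.13],[0.24,0.24,0.2],[0.32,0.32,0.27],[0.32,0.32,0.27]]' --grip '[1,1,1,1,1]'

```text
time_s: 21.75
position: [0.5093, -0.0859, 0.3118]
tcp_rot: [[0.624, -0.198, 0.756], [-0.421, 0.73, 0.539], [-0.659, -0.654, 0.372]]
force: [-0.2, 0.1, -1.6]
opening: 0.572
```

arm_command --translation '[[-0.06,0,0.09],[-0.12,0,0.18],[-0.18,0,0.27],[-0.23,0,0.35],[-0.23,0,0.35]]' --rotation '[[0.08,0.08,0.065],[0.16,0.16,0.13],[0.24,0.24,0.2],[0.32,0.32,0.27],[0.32,0.32,0.27]]' --grip '[1,1,1,1,1]'

```text
time_s: 22.25
position: [0.5184, -0.0619, 0.3354]
tcp_rot: [[0.296, -0.039, 0.954], [-0.293, 0.947, 0.129], [-0.909, -0.317, 0.27]]
force: [0.5, -0.2, -2.5]
opening: 0.571
```

arm_command --translation '[[-0.08,0.04,0.06],[-0.15,0.08,0.12],[-0.22,0.12,0.18],[-0.3,0.17,0.24],[-0.3,0.17,0.24]]' --rotation '[[0.08,0.08,0.065],[0.16,0.16,0.13],[0.24,0.24,0.2],[0.33,0.32,0.26],[0.33,0.32,0.26]]' --grip '[1,1,1,1,1]'

```text
time_s: 22.75
position: [0.5289, -0.0384, 0.3595]
tcp_rot: [[-0.001, 0.259, 0.966], [-0.004, 0.966, -0.259], [-1.0, -0.004, -0.0]]
force: [-0.3, -0.1, -2.4]
opening: 0.571
```

```bash
python3 - <<'E'
from plan import *
s=bot.read_state();print(s["time_s"],s["position"],s["joint_positions"],s["opening"])
L=np.array([.595,.1247,.36])-.0045*np.array([.26,.966,0])
plan([(L,placeR(75),3)])
E
```

```text
22.75 [ 0.52886098 -0.03835353  0.35949875] [-46.01797108  39.00532812  99.99467469  65.4390012  109.57595231
 -53.35852609] 0.5709347167111576
[0.0, 0.71, 0.09] [0.0, 0.0, 0.0] -> [0.551 0.015 0.359] 
[-0.01, 0.71, 0.09] [0.0, 0.0, 0.0] -> [0.572 0.068 0.36 ] 
[0.0, 0.71, 0.09] [0.0, 0.0, 0.0] -> [0.594 0.121 0.36 ]
```

arm_command --translation '[[0,0.3,0.04],[0,0.71,0.09],[0,0.71,0.09]]' --rotation '[[0,0,0],[0,0,0],[0,0,0]]' --grip '[1,1,1]'

```text
time_s: 23.05
position: [0.552, 0.016, 0.3602]
tcp_rot: [[0.005, 0.253, 0.967], [-0.009, 0.967, -0.253], [-1.0, -0.007, 0.007]]
force: [0.1, -0.1, -1.6]
opening: 0.57
```

arm_command --translation '[[0,0.4,0.05],[-0.01,0.71,0.09],[-0.01,0.71,0.09]]' --rotation '[[0,0,0],[0,0,0],[0,0,0]]' --grip '[1,1,1]'

```text
time_s: 23.35
position: [0.5737, 0.0683, 0.3611]
tcp_rot: [[0.005, 0.254, 0.967], [-0.008, 0.967, -0.254], [-1.0, -0.006, 0.007]]
force: [-0.4, -0.7, -1.8]
opening: 0.573
```

arm_command --translation '[[0,0.3,0.04],[0,0.6,0.08],[0,0.71,0.09],[0,0.71,0.09],[0,0.71,0.09]]' --rotation '[[0,0,0],[0,0,0],[0,0,0],[0,0,0],[0,0,0]]' --grip '[1,1,1,1,1]'

```text
time_s: 23.85
position: [0.5958, 0.1178, 0.3609]
tcp_rot: [[0.003, 0.261, 0.965], [-0.004, 0.965, -0.261], [-1.0, -0.003, 0.004]]
force: [0.7, 0.4, -1.3]
opening: 0.574
```

```bash
python3 f.py tall long .0895 pics/q2.png
```

```text
pred mouth [0.5973 0.1214 0.2714] base [0.597  0.1219 0.4114]
scene pred px mouth [350.7282 179.9826] base [363.7581 127.3412]
   tall_bottle_mouth [(0.64, array([316.904, 332.22 ]))]
   tall_bottle_base [(0.95, array([365.624, 120.204])), (0.93, array([360.416, 387.114]))]
   tube_long_seat [(0.91, array([337.288, 229.11 ]))]
top pred px mouth [236.055  167.5352] base [228.6777 159.2567]
   tall_bottle_mouth [(0.65, array([308.392, 139.314]))]
   tall_bottle_base [(0.94, array([381.976, 317.016])), (0.69, array([319.816,  95.508]))]
   tube_long_seat [(0.51, array([243.992, 176.19 ])), (0.45, array([171.92 , 181.188]))]
23.95 [0.596  0.1174 0.3609] [-28.4252  38.5521 101.0855  79.729   98.4124 -50.5714] [ 0.3216 -0.3254 -1.8751]
[[ 0.0019  0.2618  0.9651]
 [-0.0034  0.9651 -0.2618]
 [-1.     -0.0028  0.0028]]
crop origin 280 109
```

View pics/q2.png

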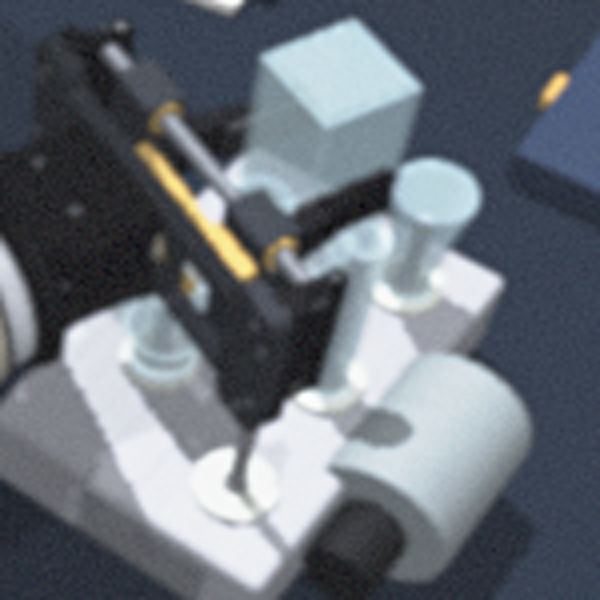

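The seen base-face centre is about (365,127) against a predicted (364,127), and the seat is at (338.5,230). Lowering to just above the tube tip.

arm_command --translation '[[0.25,0,0],[0.5,0,0],[0.75,0,0],[0.8,0,0],[0.8,0,0]]' --rotation '[[0,0,0],[0,0,0],[0,0,0],[0,0,0],[0,0,0]]' --grip '[1,1,1,1,1]'

```text
time_s: 24.75
position: [0.596, 0.1181, 0.2967]
tcp_rot: [[0.0, 0.261, 0.965], [-0.001, 0.965, -0.261], [-1.0, -0.001, 0.0]]
force: [0.3, 0.4, -2.4]
opening: 0.568
```

arm_command --translation '[[0,0.02,-0.03],[0.2,0.02,-0.03],[0.4,0.02,-0.03],[0.6,0.02,-0.03],[0.7,0.02,-0.03]]' --rotation '[[0,0,0],[0,0,0],[0,0,0],[0,0,0],[0,0,0]]' --grip '[1,1,1,1,1]'

```text
time_s: 25.25
position: [0.5942, 0.1204, 0.2409]
tcp_rot: [[0.002, 0.261, 0.965], [-0.003, 0.965, -0.261], [-1.0, -0.002, 0.003]]
force: [-0.3, 1.5, -1.3]
opening: 0.571
```

arm_command --translation '[[0.15,0,0],[0.3,0,0],[0.45,0,0],[0.6,0,0],[0.6,0,0]]' --rotation '[[0,0,0],[0,0,0],[0,0,0],[0,0,0],[0,0,0]]' --grip '[1,1,1,1,1]'

```text
time_s: 25.75
position: [0.594, 0.1202, 0.1912]
tcp_rot: [[-0.001, 0.261, 0.965], [-0.002, 0.965, -0.261], [-1.0, -0.002, -0.001]]
force: [0.2, -0.6, -2.2]
opening: 0.574
```

arm_command --translation '[[0.06,0,0],[0.12,0,0],[0.18,0,0],[0.2,0,0],[0.2,0,0]]' --rotation '[[0,0,0],[0,0,0],[0,0,0],[0,0,0],[0,0,0]]' --grip '[1,1,1,1,1]'

```text
time_s: 26.25
position: [0.5942, 0.1202, 0.1768]
tcp_rot: [[0.001, 0.261, 0.965], [-0.002, 0.965, -0.261], [-1.0, -0.002, 0.002]]
force: [0.0, 0.8, -1.8]
opening: 0.572
```

arm_command --translation '[[0.015,0,0],[0.03,0,0],[0.045,0,0],[0.05,0,0],[0.05,0,0]]' --rotation '[[0,0,0],[0,0,0],[0,0,0],[0,0,0],[0,0,0]]' --grip '[1,1,1,1,1]'

```text
time_s: 26.75
position: [0.5942, 0.1201, 0.1729]
tcp_rot: [[0.001, 0.261, 0.965], [-0.003, 0.965, -0.261], [-1.0, -0.002, 0.002]]
force: [-0.2, -0.5, -2.2]
opening: 0.572
```

arm_command --translation '[[0.01,0,0],[0.02,0,0],[0.02,0,0],[0.02,0,0]]' --rotation '[[0,0,0],[0,0,0],[0,0,0],[0,0,0]]' --grip '[1,1,1,1]'

```text
time_s: 27.15
position: [0.5942, 0.1201, 0.1713]
tcp_rot: [[0.001, 0.261, 0.965], [-0.003, 0.965, -0.261], [-1.0, -0.002, 0.002]]
force: [-0.2, -0.4, -2.7]
opening: 0.573
```

arm_command --translation '[[0.01,0,0],[0.02,0,0],[0.02,0,0],[0.02,0,0]]' --rotation '[[0,0,0],[0,0,0],[0,0,0],[0,0,0]]' --grip '[1,1,1,1]'

```text
time_s: 27.55
position: [0.5942, 0.1201, 0.1697]
tcp_rot: [[0.001, 0.261, 0.965], [-0.003, 0.965, -0.261], [-1.0, -0.002, 0.002]]
force: [-0.2, -0.3, -1.2]
opening: 0.572
```

arm_command --translation '[[0.01,0,0],[0.015,0,0],[0.015,0,0],[0.015,0,0]]' --rotation '[[0,0,0],[0,0,0],[0,0,0],[0,0,0]]' --grip '[1,1,1,1]'

```text
time_s: 27.95
position: [0.5942, 0.1201, 0.1693]
tcp_rot: [[0.002, 0.261, 0.965], [-0.001, 0.965, -0.261], [-1.0, -0.0, 0.002]]
force: [0.5, -1.0, 4.0]
opening: 0.571
```

Contact at 4 N. Releasing and backing out.

arm_command --translation '[[-0.01,0,0],[-0.01,0,0],[-0.01,0,0],[-0.01,0,0],[-0.01,0,0]]' --rotation '[[0,0,0],[0,0,0],[0,0,0],[0,0,0],[0,0,0]]' --grip '[1,0.1,-0.5,-0.5,-0.5]'

```text
time_s: 28.45
position: [0.5941, 0.1202, 0.1691]
tcp_rot: [[0.001, 0.261, 0.965], [-0.003, 0.965, -0.261], [-1.0, -0.003, 0.002]]
force: [0.8, 0.0, 0.2]
opening: 0.723
```

arm_command --translation '[[0,-0.2,0],[0,-0.5,0],[0,-0.9,0],[0,-0.9,0]]' --rotation '[[0,0,0],[0,0,0],[0,0,0],[0,0,0]]' --grip '[-0.5,-0.5,-0.5,-0.5]'

```text
time_s: 28.85
position: [0.5762, 0.046, 0.1692]
tcp_rot: [[0.003, 0.266, 0.964], [-0.004, 0.964, -0.266], [-1.0, -0.003, 0.004]]
force: [0.1, -0.1, -0.5]
opening: 0.751
```

arm_command --translation '[[0,-0.5,0],[-0.3,-1,0],[-0.8,-1,0],[-0.8,-1,0],[-0.8,-1,0]]' --rotation '[[0,0,0],[0,0,0],[0,0,0],[0,0,0],[0,0,0]]' --grip '[-0.5,-0.5,-0.5,-0.5,-0.5]'

```text
time_s: 29.35
position: [0.5542, -0.0268, 0.2341]
tcp_rot: [[0.002, 0.262, 0.965], [-0.004, 0.965, -0.262], [-1.0, -0.004, 0.003]]
force: [-0.2, -0.5, -0.1]
opening: 0.75
```

```bash
python3 - <<'E'
from plan import *
np.set_printoptions(precision=4,suppress=True)
c={n:cap(n) for n in("scene","top")}
for n in c:
    for t,z in(("short_bottle_mouth",.081),("short_bottle_base",.173),("tall_bottle_mouth",.081),("tall_bottle_base",.221),("mat_beaker",.008),("switch_tip",.042)): print(n,t,[(a,b.round(0),atz(c[n],b,z)[:2]) for a,b in pts(n,t,3)])
s=bot.read_state();print(s["time_s"],s["position"],s["force"])
A=cv2.resize(c["scene"]["img"][120:260,250:410],(457,400),interpolation=2);B=cv2.resize(c["top"]["img"][150:250,165:250],(340,400),interpolation=2)
cv2.imwrite("pics/fin.png",np.hstack([A,B]))
E
```

```text
scene short_bottle_mouth [(0.76, array([317., 197.]), array([0.4925, 0.159 ]))]
scene short_bottle_base [(0.73, array([324., 175.]), array([0.5028, 0.1599]))]
scene tall_bottle_mouth [(0.96, array([316., 334.]), array([ 0.7311, -0.096 ])), (0.55, array([339., 230.]), array([0.5963, 0.1243]))]
scene tall_bottle_base [(0.96, array([360., 389.]), array([ 0.8617, -0.152 ])), (0.93, array([349., 193.]), array([0.5967, 0.1304])), (0.85, array([ 97., 239.]), array([ 0.3376, -0.3093]))]
scene mat_beaker [(0.89, array([240., 329.]), array([ 0.5957, -0.1878])), (0.72, array([319., 197.]), array([0.464 , 0.2077]))]
scene switch_tip [(0.6, array([291., 189.]), array([0.4086, 0.1532]))]
top short_bottle_mouth []
top short_bottle_base [(0.62, array([223., 206.]), array([0.5017, 0.1663]))]
top tall_bottle_mouth [(0.88, array([363., 277.]), array([ 0.3047, -0.2378])), (0.66, array([307., 137.]), array([ 0.7192, -0.0677])), (0.17, array([229., 170.]), array([0.6145, 0.1653]))]
top tall_bottle_base [(0.93, array([380., 316.]), array([ 0.2181, -0.2594])), (0.71, array([238., 173.]), array([0.5886, 0.1218])), (0.56, array([316.,  97.]), array([ 0.7995, -0.0842]))]
top mat_beaker [(0.54, array([346., 181.]), array([ 0.5938, -0.1938]))]
top switch_tip [(0.36, array([231., 237.]), array([0.4149, 0.1601]))]
30.05 [ 0.5544 -0.0264  0.2336] [ 0.7177 -0.3519 -0.2561]
```

View pics/fin.png

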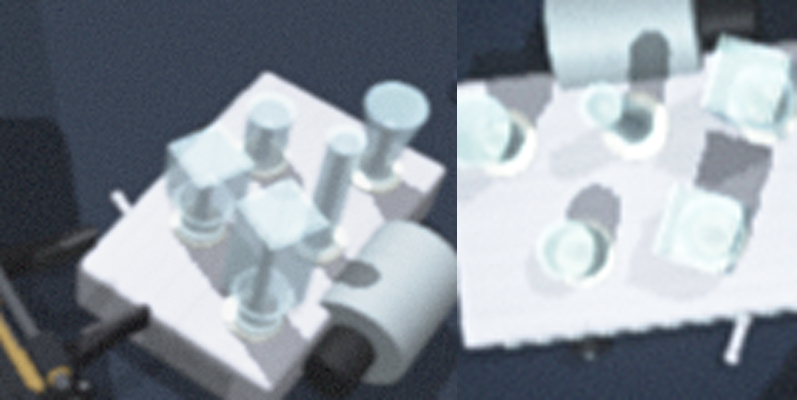

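Both bottles stand upright over their tubes, short at (205,190) and tall at (275,260) in the left panel. The lever at (738,340) in the right panel still leans towards the knob, and the other glass looks unmoved. Handing in.

```bash
python3 -c "
from rig import bot
print(bot.hand_in(), bot.read_state()['time_s'])"
```

```text
the job is handed in; nothing more can be done
the job is handed in; nothing more can be done
```

I put both bottles mouth down on their tubes and handed the job in at about 30 s of the 72 s allowed; the hand-in gives no verdict.

- **Short bottle:** it is over the free short tube. I lowered it until I felt seat contact at about 8 N, at the expected height, then released it.
- **Tall bottle:** it is over the free long tube, lowered to contact at about 4 N and released.
- **Final check on the bottles:** both stand upright on their seats in the last pictures. Most network points put their mouths and bases within about 7 mm of the tube axes. One low-confidence (0.17) tall-mouth detection in the top view lay far off, and I judged it wrong from the picture.
- **Switch:** it was already on, with the lever about 25° towards the knob in the first close crop. I left it alone, and it looked the same at the end.
- **Other glass:** the glass on the dryer looked unmoved in the last pictures. The mat beaker was found within about 8 mm of its first position, most of which I take to be detection scatter. The red and turquoise look-alikes were not touched.
- **Gripper:** it was clear of everything at hand-in.

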